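# Draw the ruler out through the short opening of its box and hold it up

### The arm

A 6-joint arm with a two-finger parallel gripper is mounted at the origin on the work surface; the furniture and walls round the work are solid. World frame = base frame: x ahead of the robot, y to its left, z up, the work surface at z = 0. Lengths are in m, angles in degrees, forces in N, time in s.
With the tool pointing down it reaches from about 0.275 to 0.775 m from the base axis. Payload 14.6 kg.
Tool frame: the origin (TCP) lies at the very end of the fingers, on their centre line; the grasp point (between the pads) lies 19 mm behind it (bot.grip_depth is the distance from the TCP to the grasp point, in m); z points along the fingers, y is the line along which they close (so a half turn about z gives the same grasp; the last joint's range is limited). The gripper opens to 85 mm and grips with 20 to 120 N. Pads are 22 mm wide; open, the fingers measure 114 mm over their backs; the gripper's body (76 mm by 85 mm) begins 54 mm behind the grasp point. The pads swing forward as they close: fully open they stand 13 mm farther back than shut.
Start: joints at [62.722, 15.075, -2.767, 72.158, 0, 81.102], TCP at [0.166, 0.498, 0.231] pointing down, gripper open.
Joint ranges: [-151.79, 151.79], [-50.71, 97.33], [-67.44, 78.34], [-121.81, 120.89], [-77.56, 73.72], [-180, 180]. Speed limits (degrees/s): [108.29, 108.29, 147.25, 159.86, 180, 180].

### API

Orientations are given as [roll, pitch, yaw] about the fixed x, y, z axes, in that order (R = Rz(yaw) Ry(pitch) Rx(roll)).
In Python, from bench import bot, vision gives the robot as it stands.
- The arm moves only by the tool send_rows, never from a script. Its argument "deltas" is text: rows parted by semicolons, each of 5 numbers parted by spaces: the opening in per cent of the stroke, from 0 (shut) to 100 (fully open), then the shift along the world's x, y, z in mm, then the turn about the world's z in rad. A call has 1 to 10 rows; each row shifts and turns the commanded pose from where the row before left it; what a row does not reach is not made up. A row lasts 1/12 s, in which the tool goes at most 41.7 mm and 7.16 degrees, less where a joint would pass 70% of its speed; a pose out of reach is approached as far as the arm can. A call is refused whole if a number of a shift passes 41.7 or a number of a turn 0.125, either way. A call with a gripper value outside its range is refused whole. The fingers move at their own pace and stop on an object; "grip_force" is the grip in N (left out, the last holds). Time passes only in rows, so rows that do not move let the fingers close. It gives the time, the measured TCP pose, the force, the opening and the grip force at its end, in the units of the state.
- bot.get_state(): the state, without advancing time (a new reading comes with each control period).
- vision.camera(name): name is "scene" or "top" or "wrist"; returns a dict with "pixels" (420x560x3 uint8, blue, green, red), "mtx" (3x3 intrinsics, pixels), "view" (4x4, takes a point from world to camera coordinates); the wrist camera has in their place "T_tool_cam" (4x4, takes a point from camera to tool coordinates, whose origin is the TCP and whose axes are the flange's). Camera axes: x right, y down, z forward; pixel columns grow to the right and rows downward; lengths in m; the calibration is good to about 2 mm. The wrist camera is an equidistant fisheye: a pixel r from the principal point sees the ray r / f radians off the axis. A picture is of the moment at which its call begins: read the wrist's pose just before it. There is no depth.
- bot.close_job(): hands the job in; it is judged then, once.
The state is a dict: "clock": time; "joint_pos": joint angles; "dq": joint speeds; "tau": joint torques, N m; "eef_pos": TCP position; "ee_rot": TCP orientation; "contact_force": force on the tool from outside, world axes, zero at the start; "ft_torque": the same for the moment, N m; "grip_width": opening from 0.0 (shut) to 1.0 (fully open); "gripper_force": force on a finger pad.
Only numpy, scipy, OpenCV 4.12 (cv2) and the standard library are available. Lean on these libraries where they do the work, as an engineer would, in place of code of your own. Each camera call takes 0.05 s, during which the arm holds its last target. There are 200 camera calls.

### The job

The long wooden ruler has slid in under the top of the ruler box, and it is longer than the opening. Slide it back under the long rear deck until its front end comes out from under the short front ledge, tilt that end up, draw the ruler out slantwise through the opening without forcing it, and hold it up still in the gripper over the box, all of it at least 5 cm clear of the box's top; finish while holding it there. Leave the eraser on the box, the ink bottle and the card case where they are.

Things in the scene. Friction and masses are not known exactly. Their poses are not given: they have to be found in the camera images.
- ruler_box: Fixed dark wooden box with a flat top, 312 long (x) x 152 wide (y) x 51 high (z) mm; origin at the centre of its underside, on the desk. Inside it is 300 x 140 mm and 42 mm high: end walls 6 mm thick with inner faces at x -150 and +150, floor at z 5, underside of the 4 mm thick top at z 47. The top has one opening; the inside goes on beneath the rest of the top.
- opening (a point): Centre of the opening in the box's top, at the top face, 51 mm above the desk; axes as the box. The opening is 130 mm long (x) and 140 mm wide (y, the full inner width). The short front ledge, 36 mm with the end wall, bounds it on the -x side; the long rear deck, 146 mm, on the +x side. This point lies 55 mm from the box's origin towards its -x.
- ruler_mid (a point): Centre of the loose light wooden ruler, 230 long (x) x 22 wide (y) x 12 thick (z) mm, 40 to 85 g, lying flat on the box's floor, nearly along the box. At the start its front end (-x) is hidden 11 to 26 mm under the front ledge and its tail (+x) lies under the rear deck; it can slide on its floor towards the rear.
- ruler_front (a point): Centre of the ruler's front end face, 115 mm from the ruler's centre along its -x, at mid-thickness.
- ruler_tail (a point): Centre of the ruler's tail end face, 115 mm from the ruler's centre along its +x, at mid-thickness.
- eraser_mid (a point): Centre of a loose eraser, 20 x 44 x 12 mm, on the box's rear deck; to be left alone.
- ink_bottle_mid (a point): Centre of a loose square ink bottle, 50 x 50 x 60 mm, on the desk; to be left alone.
- card_case_mid (a point): Centre of a loose flat card case, 63 x 96 x 9 mm, on the desk; to be left alone.
Mind the look-alikes: they are no part of the job. Of the things like the part that bears ruler_mid, leave any that is red; of the rest the larger one is meant.

How it is judged (in metres and radians):
On the way:
1. the ruler stands slantwise through the opening: its front end above the box's top, its tail still inside the box (height (world z) of ruler_front above 0.06 m and height (world z) of ruler_tail below 0.047 m), for 0.1 s.
At the end, for the whole second after the job is handed in: The ruler is held still in the fingers (under 30 mm/s), wholly out of the box and not touching it: the centres of both its end faces are more than 95 mm above the desk, and its centre is within 250 mm of the opening's centre, seen from above (height (world z) of each of ruler_front, ruler_tail above 0.095 m and horizontal distance between ruler_mid and opening below 0.25 m and contact force between the fingers and ruler above 1 N and contact force between ruler and ruler_box below 0.1 N and linear speed of ruler below 0.03 m/s); the arm keeps its last pose, push and grip.
It fails at once if the ruler is forced against the box (over 40 N) (contact force between ruler and ruler_box above 40 N).
It fails at once if the eraser is moved more than 30 mm (distance of eraser_mid from where it was at the start of the episode above 0.03 m).
It fails at once if the ink bottle is moved more than 30 mm (distance of ink_bottle_mid from where it was at the start of the episode above 0.03 m).
It fails at once if the card case is moved more than 30 mm (distance of card_case_mid from where it was at the start of the episode above 0.03 m).
It also fails if it takes over 40 s, if anything falls off the work surface, if the arm or the gripper's body presses on something with over 40 N, if the wrist force passes 120 N, or if a joint passes its speed limit or range.

## Working session

There is one attempt and no reset: what is moved stays moved. The work goes in short steps, Python scripts to look and compute and a tool call to move; the robot and the scene stay as the last step left them, time stands still between calls to the robot, and variables do not carry over. Pictures are saved under pics/ and viewed, at most 10 in all, crops included, and the job is handed in when it is done.

Besides the shell and the picture viewer there is one more tool, called after "Call:" in YAML: its name, and indented under it one key for each argument. send_rows: Moves the arm, as the interface text tells. Its arguments: {"type":"object","properties":{"deltas":{"type":"string"},"grip_force":{"type":"number"}},"required":["deltas"]}

```bash
mkdir -p pics; ls; python3 - <<'E'
from bench import bot, vision
import cv2,numpy as np
s=bot.get_state(); print(s)
for n in ("scene","top"):
    c=vision.camera(n); cv2.imwrite(f"pics/{n}0.png",c["pixels"]); np.savez(f"{n}0.npz",**{k:c[k] for k in("pixels","mtx","view")})
    print(n,c["mtx"].round(1).tolist(),c["view"].round(4).tolist())
E
```

```text
pics
{'clock': 0.0, 'joint_pos': array([ 6.27215053e+01,  1.50976118e+01, -2.80327945e+00,  7.21592598e+01,
        5.33375519e-04,  8.11020407e+01]), 'dq': array([ 0.03055892,  0.07251023,  0.05172147,  0.04166614, -0.0188309 ,
       -0.00787556]), 'tau': array([-6.29253525e-03, -6.37621808e+01,  3.84562898e+01,  1.35324447e-02,
       -3.23910626e-04,  2.87571353e-06]), 'eef_pos': array([0.16541929, 0.49796551, 0.23083926]), 'ee_rot': array([-1.79940655e+02, -9.83082525e-03,  1.61619459e+02]), 'contact_force': array([-0.55320649, -0.23028827, -0.38207124]), 'ft_torque': array([ 0.04841311, -0.04653742,  0.00539602]), 'gripper_force': 0.0, 'grip_width': 0.9958722531541475}
scene [[406.7, 0.0, 280.2], [0.0, 406.7, 215.1], [0.0, 0.0, 1.0]] [[0.8082, -0.5889, -0.0112, -0.3143], [-0.2652, -0.3468, -0.8996, 0.1677], [0.5259, 0.73, -0.4365, 0.7483], [0.0, 0.0, 0.0, 1.0]]
top [[394.1, 0.0, 278.8], [0.0, 394.1, 207.7], [0.0, 0.0, 1.0]] [[-0.0027, -1.0, -0.0047, 0.0416], [-0.999, 0.0029, -0.0435, 0.4043], [0.0436, 0.0046, -0.999, 1.1654], [0.0, 0.0, 0.0, 1.0]]
```

View pics/scene0.png

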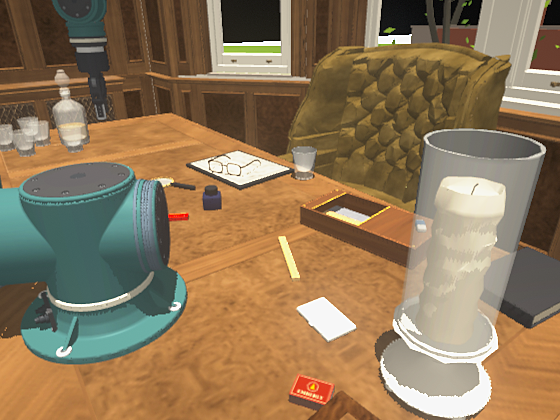

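View pics/top0.png

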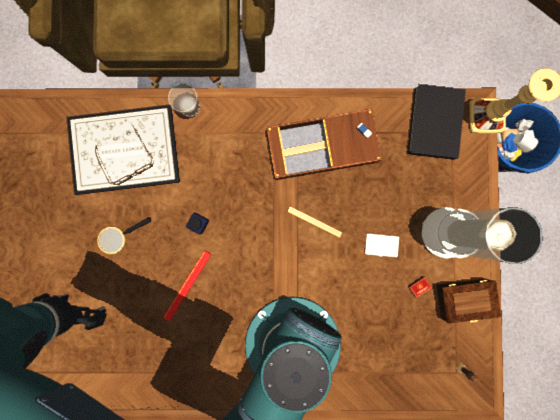

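The top view shows the box around (325,145): opening at left, rear deck at right with the eraser at (364,130). The yellow ruler is visible across the opening at row ~148. The ink bottle is at (197,223) and the card case at (382,245). The smaller ruler on the desk and the red one are the decoys.

```bash
cat > h.py <<'E'
import numpy as np,cv2
def ray(uv,mtx,view,z):
    uv=np.atleast_2d(np.array(uv,float)); R=view[:3,:3];o=-R.T@view[:3,3]
    d=np.c_[uv,np.ones(len(uv))]@np.linalg.inv(mtx).T@R
    return o+d*((z-o[2])/d[:,2])[:,None]
E
python3 - <<'E'
from h import *
t=dict(np.load("top0.npz"))
im=t["pixels"][95:190,255:395]; cv2.imwrite("pics/topc.png",cv2.resize(im,None,fx=5.7,fy=5.7,interpolation=cv2.INTER_CUBIC))
hsv=cv2.cvtColor(im,cv2.COLOR_BGR2HSV); m=cv2.inRange(hsv,(18,90,120),(35,255,255))
n,l,st,ce=cv2.connectedComponentsWithStats(m); print(st.tolist(),ce.tolist())
s=[i for i in range(1,n) if st[i][4]>15]
for i in s:
  p=np.argwhere(l==i)[:,::-1]+[255,95]; r=cv2.minAreaRect(p.astype(np.float32)); b=cv2.boxPoints(r); print(r); print(ray(b,t["mtx"],t["view"],.017).round(4).tolist())
E
```

```text
[[0, 0, 140, 95, 12978], [114, 16, 2, 2, 4], [52, 24, 26, 47, 138], [14, 33, 2, 2, 4], [23, 32, 9, 47, 81], [65, 47, 1, 1, 1], [35, 49, 26, 6, 42], [60, 48, 6, 3, 8], [30, 54, 6, 3, 7], [30, 56, 1, 1, 1], [41, 56, 10, 3, 16], [32, 59, 2, 2, 4], [35, 58, 4, 3, 7], [122, 62, 3, 2, 4], [21, 79, 3, 2, 5]] [[69.92988133764833, 46.88033595315149], [114.5, 16.5], [69.47101449275362, 49.1231884057971], [14.5, 33.5], [26.97530864197531, 54.91358024691358], [65.0, 47.0], [46.714285714285715, 51.69047619047619], [62.875, 49.0], [32.57142857142857, 54.857142857142854], [30.0, 56.0], [45.875, 57.125], [32.5, 59.5], [36.714285714285715, 58.857142857142854], [123.0, 62.25], [22.2, 79.4]]
((317.2040100097656, 143.87200927734375), (46.86799240112305, 22.629009246826172), 79.69515228271484)
[[0.6575, -0.0292, 0.017], [0.6694, -0.0957, 0.017], [0.5308, -0.1196, 0.017], [0.5189, -0.0533, 0.017]]
((282.5908508300781, 149.89724731445312), (46.69047927856445, 2.9984705448150635), 80.13418579101562)
[[0.6447, 0.0448, 0.017], [0.6462, 0.036, 0.017], [0.5081, 0.0126, 0.017], [0.5066, 0.0214, 0.017]]
((302.5577087402344, 146.7884521484375), (2.5495100021362305, 25.10286521911621), 78.69007110595703)
[[0.5819, 0.0066, 0.017], [0.5964, -0.0668, 0.017], [0.5889, -0.0682, 0.017], [0.5744, 0.0051, 0.017]]
((300.5384826660156, 152.1923065185547), (1.7650452852249146, 9.21745777130127), 78.69007110595703)
[[0.5691, -0.0107, 0.017], [0.5744, -0.0377, 0.017], [0.5693, -0.0387, 0.017], [0.5639, -0.0118, 0.017]]
```

View pics/topc.png

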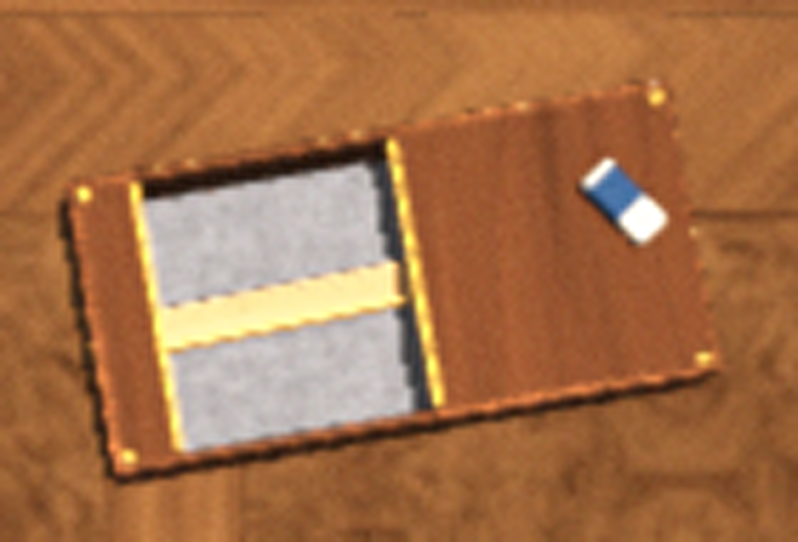

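```bash
python3 - <<'E'
from h import *
t=dict(np.load("top0.npz")); M,V=t["mtx"],t["view"]
f=lambda p,z:ray(np.array(p,float)/5.7+[255,95]-.4,M,V,z)[:,:2]
B=f([(72,188),(118,475),(716,370),(655,88)],.051)
O=f([(133,183),(180,450),(395,140),(437,405)],.051)
print("box",B.round(4).tolist()); c=B.mean(0); print("c",c, "len",np.linalg.norm(B[3]-B[0]),np.linalg.norm(B[2]-B[1]),np.linalg.norm(B[1]-B[0]))
ux=(B[3]-B[0])+(B[2]-B[1]); a=np.arctan2(ux[1],ux[0]); print("ang",np.degrees(a))
ux=np.array([np.cos(a),np.sin(a)]); uy=np.array([-ux[1],ux[0]])
print("open in box",[( (p-c)@ux*1e3,(p-c)@uy*1e3) for p in O])
R=f([(167,330),(385,287)],.017); print("ruler",[( (p-c)@ux*1e3,(p-c)@uy*1e3) for p in R], np.degrees(np.arctan2(*(R[1]-R[0])[::-1])))
print("ux",ux)
E
```

```text
box [[0.6351, 0.0732], [0.4884, 0.0501], [0.5408, -0.2527], [0.6853, -0.2237]]
c [ 0.58741069 -0.08824244] len 0.3010762648035876 0.3072954743168815 0.14846971103773887
ang -80.28629868699142
open in box [(np.float64(-120.08388545954125), np.float64(71.40569537999805)), (np.float64(-120.02865028275076), np.float64(-67.1064168214504)), (np.float64(14.99521635626115), np.float64(70.1770051065646)), (np.float64(12.02370051541777), np.float64(-66.93177317001764))]
ruler [(np.float64(-114.63998423310521), np.float64(0.3945690659635121)), (np.float64(1.457117642757262), np.float64(3.069028204622804))] -78.96664366365785
ux [ 0.16872509 -0.98566315]
```

Call:
send_rows:
  deltas: "70 20.3 -24.5 -4 -0.053;70 20.3 -24.5 -4 -0.053;70 20.3 -24.5 -4 -0.053;70 20.3 -24.5 -4 -0.053;70 20.3 -24.5 -4 -0.053;70 20.3 -24.5 -4 -0.053;70 20.3 -24.5 -4 -0.053;70 20.3 -24.5 -4 -0.053;70 20.3 -24.5 -4 -0.053;70 20.3 -24.5 -4 -0.053"
  grip_force: 25

```text
clock: 0.93
eef_pos: [0.3691, 0.2518, 0.191]
ee_rot: [-180.0, -0.0, 131.1]
contact_force: [0.4, -0.3, 0.3]
grip_width: 0.697
gripper_force: 0.0
```

Call:
send_rows:
  deltas: "70 20.3 -24.5 -4 -0.053;70 20.3 -24.5 -4 -0.053;70 20.3 -24.5 -4 -0.053;70 20.3 -24.5 -4 -0.053;70 20.3 -24.5 -4 -0.053;70 20.3 -24.5 -4 -0.053;70 20.3 -24.5 -4 -0.053;70 20.3 -24.5 -4 -0.053;70 20.3 -24.5 -4 -0.053;70 20.3 -24.5 -4 -0.053"

```text
clock: 1.77
eef_pos: [0.5722, 0.0068, 0.1508]
ee_rot: [-180.0, -0.0, 100.7]
contact_force: [0.7, 0.3, 0.2]
grip_width: 0.698
gripper_force: 0.0
```

Call:
send_rows:
  deltas: "70 0 0 0 0;70 0 0 0 0;70 0 0 0 0"

```text
clock: 2.02
eef_pos: [0.571, 0.0084, 0.151]
ee_rot: [-179.9, -0.0, 100.9]
contact_force: [0.3, 0.4, 0.3]
grip_width: 0.701
gripper_force: 0.0
```

```bash
python3 - <<'E'
from bench import bot, vision
import cv2,numpy as np
s=bot.get_state(); print(s["eef_pos"],s["ee_rot"],s["joint_pos"])
c=vision.camera("wrist"); cv2.imwrite("pics/w1.png",c["pixels"])
np.savez("w1.npz",pixels=c["pixels"],mtx=c["mtx"],T=c["T_tool_cam"],p=s["eef_pos"],r=s["ee_rot"])
print(c["mtx"],c["T_tool_cam"])
E
```

```text
[0.57102723 0.00843722 0.15097458] [-1.79945269e+02 -2.86107560e-02  1.00903419e+02] [-7.33282656e+00  2.15893241e+01 -5.71405105e+00  6.27575601e+01
  1.00465008e-02  7.17637354e+01]
[[325.1922621    0.         276.70184473]
 [  0.         325.1922621  213.95434086]
 [  0.           0.           1.        ]] [[ 1.48918125e-04 -9.50957502e-01 -3.09321526e-01  7.92618658e-02]
 [ 9.99999952e-01  2.25694216e-04 -2.12424563e-04 -1.93967650e-04]
 [ 2.71818811e-04 -3.09321479e-01  9.50957490e-01 -1.42391619e-01]
 [ 0.00000000e+00  0.00000000e+00  0.00000000e+00  1.00000000e+00]]
```

View pics/w1.png

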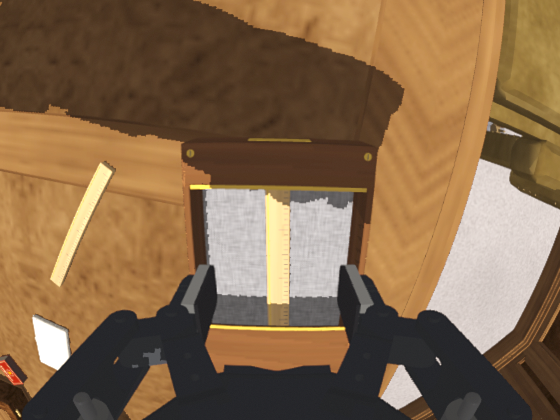

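The wrist view shows the opening between the front ledge edge (row 188) and the deck edge (row 327). The ruler runs down the middle, columns 265–290.

```bash
cat >> h.py <<'E'
from scipy.spatial.transform import Rotation
def wray(uv,w,z):
    q=(np.atleast_2d(np.array(uv,float))-w["mtx"][:2,2])/w["mtx"][0,0]; th=np.linalg.norm(q,axis=1)
    d=np.c_[q*(np.sin(th)/th)[:,None],np.cos(th)]
    R=Rotation.from_euler("xyz",w["r"],degrees=True).as_matrix(); T=w["T"]
    o=R@T[:3,3]+w["p"]; d=d@T[:3,:3].T@R.T
    return o+d*((z-o[2])/d[:,2])[:,None]
E
python3 - <<'E'
from h import *
w=dict(np.load("w1.npz")); a=np.radians(w["r"][2]-180); ux=np.array([np.cos(a),np.sin(a)]);uy=np.array([-ux[1],ux[0]])
def rel(n,uv,z):
    P=wray(uv,w,z)[:,:2]; d=P-w["p"][:2]; print(n,np.c_[P*1e3,d@ux*1e3,d@uy*1e3].round(1).tolist())
print("cols: world x,y, tool-rel along box x, box y")
rel("ledge",[(190,187),(366,190)],.051); rel("deck",[(210,327),(346,328)],.051)
hsv=cv2.cvtColor(w["pixels"],cv2.COLOR_BGR2HSV); m=cv2.inRange(hsv,(15,50,120),(35,255,255))
for r in (205,280):
    c=np.flatnonzero(m[r,230:330])+230; print(c.min(),c.max()); rel("ruler",[(c.min()-.5,r),(c.max()+.5,r)],.017)
E
```

```text
cols: world x,y, tool-rel along box x, box y
ledge [[499.7, 17.8, -22.6, -68.3], [635.8, 41.6, -20.3, 69.8]]
deck [[530.1, -113.0, 111.5, -63.2], [656.3, -90.0, 112.8, 65.1]]
265 289
ruler [[560.4, 4.1, 2.2, -11.2], [582.2, 8.3, 2.2, 11.0]]
267 288
ruler [[575.7, -70.1, 78.0, -10.3], [596.7, -66.1, 78.0, 11.1]]
```

Call:
send_rows:
  deltas: "55 0 0 -20 0;55 0 0 -20 0;55 0 0 -20 0;55 0 0 -20 0;55 0 0 -20 0;55 0 0 -15 0;55 0 0 -12 0;55 0 0 -10 0;55 0 0 -7 0;55 0 0 0 0"

```text
clock: 2.9
eef_pos: [0.5708, 0.0088, 0.0064]
ee_rot: [-179.9, -0.0, 100.9]
contact_force: [-0.1, -0.7, 0.1]
grip_width: 0.551
gripper_force: 0.0
```

Call:
send_rows:
  deltas: "0 0 0 0 0;0 0 0 0 0;0 0 0 0 0;0 0 0 0 0;0 0 0 0 0;0 0 0 0 0;0 0 0 0 0;0 0 0 0 0"
  grip_force: 30

```text
clock: 3.57
eef_pos: [0.5721, 0.0083, 0.0081]
ee_rot: [179.9, 0.0, 100.9]
contact_force: [-1.0, 1.3, 6.4]
grip_width: 0.249
gripper_force: 30.2
```

Call:
send_rows:
  deltas: "0 0 0 1 0;0 1 -5 0.5 0;0 1 -5 0 0;0 1 -5 0 0;0 1 -5 0 0;0 1 -5 0 0;0 1 -5 0 0;0 1 -5 0 0;0 0.7 -4.3 0 0;0 0 0 0 0"

```text
clock: 4.4
eef_pos: [0.5795, -0.032, 0.0088]
ee_rot: [180.0, 0.0, 100.8]
contact_force: [0.5, 0.5, -0.6]
grip_width: 0.244
gripper_force: 29.4
```

```bash
python3 - <<'E'
from bench import bot, vision
import cv2,numpy as np
s=bot.get_state(); print(s["eef_pos"],s["contact_force"],s["grip_width"],s["gripper_force"])
c=vision.camera("wrist"); cv2.imwrite("pics/w2.png",c["pixels"])
np.savez("w2.npz",pixels=c["pixels"],mtx=c["mtx"],T=c["T_tool_cam"],p=s["eef_pos"],r=s["ee_rot"])
E
```

```text
[ 0.57945606 -0.03195175  0.00875349] [ 0.52508828  0.53190223 -0.58070779] 0.24416721003969952 29.36314970254898
```

View pics/w2.png

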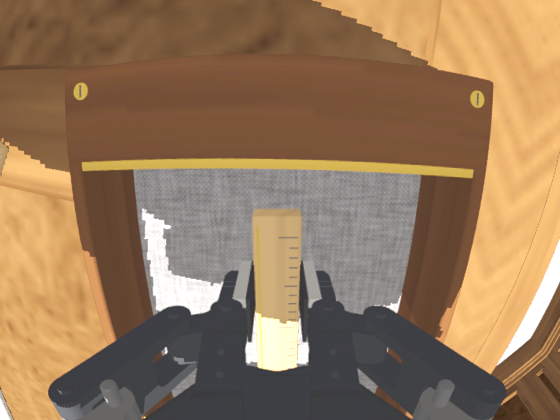

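The ruler's front end is out from under the ledge, at (277,210). The ledge edge is at row ~165, and the ruler is gripped between the fingers.

```bash
python3 - <<'E'
from h import *
w=dict(np.load("w2.npz")); a=np.radians(w["r"][2]-180); ux=np.array([np.cos(a),np.sin(a)])
for uv,z in (((277,210),.018),((277,160),.051)): print((wray([uv],w,z)[0,:2]-w["p"][:2])@ux*1e3)
E
```

```text
-37.741058939363405
-64.28458264217474
```

Call:
send_rows:
  deltas: "0 0 0 6 0;0 0 0 6 0;0 0 0 6 0;0 0 0 6 0;0 0 0 5 0;0 0 0 4 0;0 0 0 3 0;0 0 0 0 0"
  grip_force: 22

```text
clock: 5.12
eef_pos: [0.5794, -0.0311, 0.0453]
ee_rot: [180.0, 0.0, 100.9]
contact_force: [0.6, 0.1, -2.0]
grip_width: 0.247
gripper_force: 28.8
```

Call:
send_rows:
  deltas: "0 0 0 3 0;0 0 0 3 0;0 0 0 0 0"

```text
clock: 5.37
eef_pos: [0.5792, -0.031, 0.0511]
ee_rot: [-180.0, -0.0, 100.9]
contact_force: [-1.3, 1.2, -3.2]
grip_width: 0.246
gripper_force: 28.4
```

Call:
send_rows:
  deltas: "0 -1 5.4 2.7 0;0 -1 5.4 2.7 0;0 -1 5.4 2.7 0;0 -1 5.4 2.7 0;0 -1 5.4 2.7 0;0 -1 5.4 2.7 0;0 -1 5.4 2.7 0;0 0 0 0 0"

```text
clock: 6.03
eef_pos: [0.5722, 0.0079, 0.0703]
ee_rot: [180.0, -0.0, 100.9]
contact_force: [-0.1, 0.2, -2.0]
grip_width: 0.247
gripper_force: 28.0
```

```bash
python3 - <<'E'
from bench import bot, vision
import cv2,numpy as np
s=bot.get_state(); print(s["eef_pos"],s["contact_force"],s["grip_width"],s["gripper_force"])
c=vision.camera("scene"); im=c["pixels"]
cv2.imwrite("pics/s3.png",cv2.resize(im[120:290,240:470],None,fx=3.4,fy=3.4,interpolation=cv2.INTER_CUBIC))
E
```

```text
[0.57218951 0.00786003 0.07030717] [-0.10225425  0.23577283 -2.04493053] 0.24709942396564036 27.988486289978027
```

View pics/s3.png

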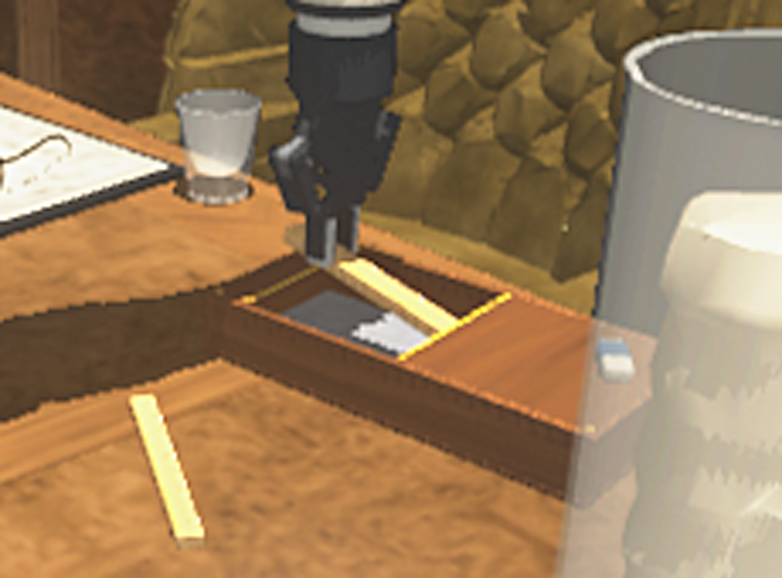

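The ruler stands slantwise, held near its front end above the ledge at (310,245), with its tail under the deck edge at (445,325). The eraser hasn't moved. Next I draw it further out.

Call:
send_rows:
  deltas: "0 -1 5.4 2.7 0;0 -1 5.4 2.7 0;0 -1 5.4 2.7 0;0 -1 5.4 2.7 0;0 -1 5.4 2.7 0;0 -1 5.4 2.7 0;0 -1 5.4 2.7 0;0 0 0 0 0"

```text
clock: 6.75
eef_pos: [0.5652, 0.0456, 0.0892]
ee_rot: [180.0, -0.0, 100.9]
contact_force: [-0.1, 1.7, -1.1]
grip_width: 0.247
gripper_force: 27.8
```

Call:
send_rows:
  deltas: "0 -1 5.4 2.7 0;0 -1 5.4 2.7 0;0 -1 5.4 2.7 0;0 -1 5.4 2.7 0;0 -1 5.4 2 0;0 -1 5.4 2 0;0 -1 5.4 2 0;0 -1 5.4 2 0;0 0 0 0 0"

```text
clock: 7.5
eef_pos: [0.5572, 0.0887, 0.1079]
ee_rot: [180.0, -0.0, 100.9]
contact_force: [0.8, 0.1, -0.1]
grip_width: 0.241
gripper_force: 27.8
```

```bash
python3 - <<'E'
from bench import bot, vision
import cv2,numpy as np
s=bot.get_state(); print(s["eef_pos"],s["contact_force"],s["grip_width"],s["gripper_force"])
a=vision.camera("scene")["pixels"][120:290,240:470]; b=vision.camera("top")["pixels"][80:200,230:400]
cv2.imwrite("pics/s4.png",np.hstack([cv2.resize(x,(400,300),interpolation=cv2.INTER_CUBIC) for x in (a,b)]))
E
```

```text
[0.55724753 0.08868828 0.10785492] [ 0.77633325  0.12888268 -0.06064527] 0.24132375506474799 27.812451124191284
```

View pics/s4.png

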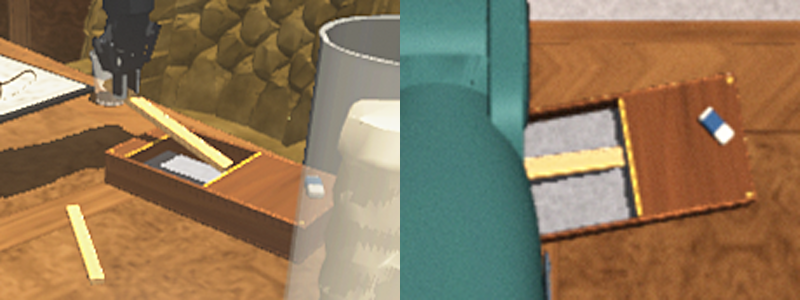

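The tail is just short of the deck edge. I'll draw another 20 mm level, then lift straight up with a firmer grip.

Call:
send_rows:
  deltas: "0 -1 5 0.5 0;0 -1 5 0.5 0;0 -1 5 0.5 0;0 -1 5 0.5 0;0 0 0 0 0;0 0 0 5 0;0 0 0 8 0;0 0 0 10 0;0 0 0 10 0;0 0 0 0 0"
  grip_force: 40

```text
clock: 8.43
eef_pos: [0.5544, 0.1076, 0.145]
ee_rot: [179.8, 0.0, 100.9]
contact_force: [0.1, -0.2, 0.2]
grip_width: 0.239
gripper_force: 44.4
```

Call:
send_rows:
  deltas: "0 0 0 10 0;0 0 0 15 0;0 0 0 15 0;0 0 0 15 0;0 0 0 15 0;0 0 0 15 0;0 0 0 15 0;0 0 0 10 0;0 0 0 5 0;0 0 0 0 0"

```text
clock: 9.27
eef_pos: [0.5537, 0.1077, 0.2583]
ee_rot: [179.9, 0.0, 100.9]
contact_force: [0.6, 0.1, -1.9]
grip_width: 0.238
gripper_force: 44.4
```

Call:
send_rows:
  deltas: "0 0 0 0 0;0 0 0 0 0;0 0 0 0 0;0 0 0 0 0"

```text
clock: 9.6
eef_pos: [0.553, 0.1077, 0.2568]
ee_rot: [-179.9, -0.0, 100.9]
contact_force: [-0.4, 0.1, -0.6]
grip_width: 0.241
gripper_force: 44.4
```

```bash
python3 - <<'E'
from bench import bot, vision
import cv2,numpy as np
s=bot.get_state(); print(s["eef_pos"],s["contact_force"],s["grip_width"],s["gripper_force"])
a=vision.camera("scene"); np.savez("s5.npz",**{k:a[k] for k in("pixels","mtx","view")})
cv2.imwrite("pics/s5.png",a["pixels"])
E
```

```text
[0.55303695 0.10770721 0.25684182] [-0.41368595  0.0736569  -0.57176814] 0.24058772228805123 44.355629682540894
```

View pics/s5.png

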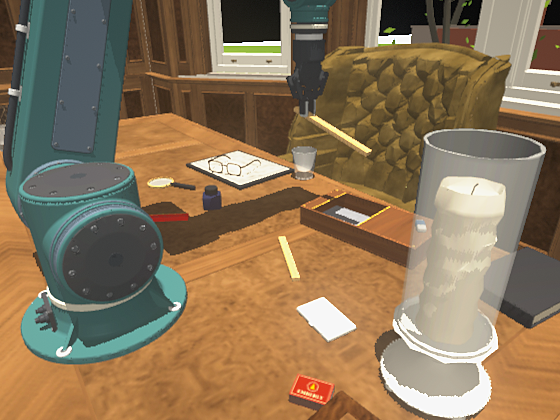

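The ruler is held clear in the air (front at the fingers near (308,112), tail at (370,152)). The tail is well above 95 mm, and the eraser, ink bottle and card case look undisturbed.

```bash
python3 -c "
from bench import bot
print(bot.close_job())"
```

```text
the job is handed in; nothing more can be done
None
```

I drew the ruler out slantwise through the opening and handed the job in at 9.6 s with it held still over the box. By my estimate both ends are well above 95 mm; the verdict did not come back. The eraser, ink bottle and card case look unmoved.

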